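# Put the leak-test sealing plugs back in their caddy

## Robot

A 6-joint arm with a two-finger parallel gripper is mounted at the origin on the work surface. World frame = base frame: x ahead of the robot, y to its left, z up, the work surface at z = 0. Lengths are in mm, angles in rad, forces in N, time in s.
With the tool pointing down it reaches from about 375 to 975 mm from the base axis. Payload 3.8 kg.
Tool frame: the origin (TCP) lies midway between the tips of the shut fingers; the grasp point (between the pads) lies 19 mm behind it; z points along the fingers, y is the line along which they close (so a half turn about z gives the same grasp; the last joint's range is limited). The gripper opens to 85 mm and grips with 20 to 120 N. Pads are 22 mm wide; open, the fingers measure 114 mm over their backs; the gripper's body (76 mm by 85 mm) begins 54 mm behind the grasp point. The pads swing forward as they close: fully open they stand 13 mm farther back than shut.
Start: joints at [1.305, 0.264, 1.604, -0, 1.274, -0.037], TCP at [153.094, 657.404, 231.28] pointing down, gripper open.
Joint ranges: [-2.63, 2.63], [-0.94, 2.18], [0.31, 2.57], [-1.31, 4.45], [0, 2.66], [-2.55, 2.55]. Speed limits (rad/s): [2.57, 2.57, 3.14, 3.14, 3.14, 3.14].

## Interface

Orientations are given as a rotation vector (axis times angle).
In Python, from cell import robot, cams gives the robot as it stands.
- The arm moves only by the tool move_arm, never from a script. Its argument "series" is a list of rows, each a list of 5 numbers: the closure, from -1 (fully open) to 1 (shut), so that 0 is half open, then the shift along the tool's x, y, z each as a share of 0.02 m, from -1 to 1, then the turn about the tool's z as a share of 0.08 rad, from -1 to 1. In form: [[grip, tx, ty, tz, turn], ...]. A call has 1 to 12 rows; each row shifts and turns the commanded pose from where the row before left it, along the tool's axes as they then stand; what a row does not reach is not made up. A row lasts 1/12 s, in which the tool goes at most 41.7 mm and 7.16 degrees, less where a joint would pass 70% of its speed; a pose out of reach is approached as far as the arm can. A call with a number of a shift or a turn outside -1 to 1 is refused whole. A call with a gripper value outside its range is refused whole. The fingers move at their own pace and stop on an object; "newtons" is the grip in N (left out, the last holds). Time passes only in rows, so rows that do not move let the fingers close. It gives the time, the measured TCP pose, the force, the opening and the grip force at its end, in the units of the state.
- robot.get_obs(): the state, without advancing time (a new reading comes with each control period).
- cams.snapshot(name): name is "side" or "top" or "wrist"; returns a dict with "img" (420x560x3 uint8, red, green, blue), "K" (3x3 intrinsics, pixels), "position" and "orientation" of the camera in the world. Camera axes: x right, y down, z forward; pixel columns grow to the right and rows downward; lengths in mm; the calibration is good to about 2 mm. The wrist camera is an equidistant fisheye: a pixel r from the principal point sees the ray r / f radians off the axis. A picture is of the moment at which its call begins. There is no depth.
- robot.hand_in(): hands the job in; it is judged then, once.
The state is a dict: "time_s": time; "joint_pos": joint angles; "qvel": joint speeds; "joint_torque": joint torques, N m; "position": TCP position; "orientation": TCP orientation; "ft_force": force on the tool from outside, world axes, zero at the start; "moment": the same for the moment, N m; "opening": finger opening in mm; "finger_force": force on a finger pad.
Only numpy, scipy, OpenCV 4.12 (cv2) and the standard library are available. Lean on these libraries where they do the work, as an engineer would, in place of code of your own. Each camera call takes 0.05 s, during which the arm holds its last target. There are 200 camera calls.

## Task

The leak test is over: collect the four solid sealing plugs with rubber pads (large round, small round, square, oblong) from the bench and set each one down, without dropping it, flat on the floor of the caddy pocket that has its own shape and size. Leave the two hose flanges with open pipe stubs, which look much like plugs, standing where they are, and let go of everything at the end.

Things in the scene. Friction and masses are not known exactly. Their poses are not given: they have to be found in the camera images.
- plug_big: Large round sealing plug: outline 56 mm in diameter, round grip 24 mm in diameter. Origin: centre of its underside; z up. A 5 mm black rubber pad (full outline) under an aluminium plate (3 mm narrower all round) whose top is 12 mm above the underside; on its centre stands a solid aluminium grip rising from 12 to 55 mm, to be pinched from above. Loose, stands on the table at any yaw. About 0.14 kg.
- plug_small: Small round sealing plug: outline 32 mm in diameter, round grip 18 mm in diameter. Origin: centre of its underside; z up. A 5 mm black rubber pad (full outline) under an aluminium plate (3 mm narrower all round) whose top is 12 mm above the underside; on its centre stands a solid aluminium grip rising from 12 to 55 mm, to be pinched from above. Loose, stands on the table at any yaw. About 0.06 kg.
- plug_square: Square sealing plug: outline 46 by 46 mm, square grip 22 by 22 mm, sides along its x and y. Origin: centre of its underside; z up. A 5 mm black rubber pad (full outline) under an aluminium plate (3 mm narrower all round) whose top is 12 mm above the underside; on its centre stands a solid aluminium grip rising from 12 to 55 mm, to be pinched from above. Loose, stands on the table at any yaw. About 0.12 kg.
- plug_long: Oblong sealing plug: outline 76 mm (x) by 34 mm (y), grip a bar 44 mm (x) by 14 mm (y), so pinch it across y. Origin: centre of its underside; z up. A 5 mm black rubber pad (full outline) under an aluminium plate (3 mm narrower all round) whose top is 12 mm above the underside; on its centre stands a solid aluminium grip rising from 12 to 55 mm, to be pinched from above. Loose, stands on the table at any yaw. About 0.12 kg.
- flange_round: Look-alike that stays: round aluminium hose flange, 56 mm in diameter, 12 mm thick, no rubber, four dark bolt holes and an open pipe stub (30 mm outside, 22 mm bore, up to 55 mm high) instead of a solid grip. Origin: centre of its underside. Loose.
- flange_long: Look-alike that stays: oblong aluminium hose flange, 76 mm (x) by 34 mm (y), 12 mm thick, no rubber, two dark bolt holes and an open pipe stub (30 mm outside, 22 mm bore, up to 55 mm high) instead of a solid grip. Origin: centre of its underside. Loose.
- pocket_big: Caddy pocket with the larger round hole, 72 mm in diameter. Origin: centre of its underside (4 mm above the table); the pocket is centred on it, z up. The insert is a fixed grey plastic block 114 mm (x) by 84 mm (y), 20 mm high, set in the aluminium caddy; the dark pocket floor is 4 mm above the origin (8 mm above the table) and the rim 20 mm above the origin (24 mm above the table). The four inserts stand side by side along their y at 84 mm spacing, in any order.
- pocket_small: Caddy pocket with the smaller round hole, 50 mm in diameter. Origin: centre of its underside (4 mm above the table); the pocket is centred on it, z up. The insert is a fixed grey plastic block 114 mm (x) by 84 mm (y), 20 mm high, set in the aluminium caddy; the dark pocket floor is 4 mm above the origin (8 mm above the table) and the rim 20 mm above the origin (24 mm above the table).
- pocket_square: Caddy pocket with the square hole, 64 by 64 mm, sides along its x and y. Origin: centre of its underside (4 mm above the table); the pocket is centred on it, z up. The insert is a fixed grey plastic block 114 mm (x) by 84 mm (y), 20 mm high, set in the aluminium caddy; the dark pocket floor is 4 mm above the origin (8 mm above the table) and the rim 20 mm above the origin (24 mm above the table).
- pocket_long: Caddy pocket with the oblong hole, 94 mm (x) by 52 mm (y). Origin: centre of its underside (4 mm above the table); the pocket is centred on it, z up. The insert is a fixed grey plastic block 114 mm (x) by 84 mm (y), 20 mm high, set in the aluminium caddy; the dark pocket floor is 4 mm above the origin (8 mm above the table) and the rim 20 mm above the origin (24 mm above the table).
Mind the look-alikes: they are no part of the job. Leave any purple or red look-alike of the plug_small alone.

How it is judged (in metres and radians):
At the end, for the whole second after the job is handed in: Each of the four plugs stands upright (within 0.1 rad) and at rest on the floor of the pocket of its own shape and size: within 15 mm of the pocket's centre and its underside less than 5 mm above the pocket floor. Both hose flanges are upright and within 20 mm of where they were (horizontal distance between plug_big and pocket_big below 0.015 m and z of plug_big in the frame of pocket_big between 0 and 0.009 m and angle between each of plug_big, plug_small, plug_square, plug_long, flange_round, flange_long's own z axis and vertical below 0.1 rad and linear speed of each of plug_big, plug_small, plug_square, plug_long below 0.02 m/s and horizontal distance between plug_small and pocket_small below 0.015 m and z of plug_small in the frame of pocket_small between 0 and 0.009 m and horizontal distance between plug_square and pocket_square below 0.015 m and z of plug_square in the frame of pocket_square between 0 and 0.009 m and horizontal distance between plug_long and pocket_long below 0.015 m and z of plug_long in the frame of pocket_long between 0 and 0.009 m and distance of each of flange_round, flange_long from where it was at the start of the episode below 0.02 m); the robot touches nothing.
It fails at once if a plug is dropped or thrown: faster than 0.4 m/s, out of the fingers, its underside more than 60 mm above the table ((height (world z) of plug_big above 0.06 m and linear speed of plug_big above 0.4 m/s and contact force between the fingers and plug_big below 0.05 N) or (height (world z) of plug_small above 0.06 m and linear speed of plug_small above 0.4 m/s and contact force between the fingers and plug_small below 0.05 N) or (height (world z) of plug_square above 0.06 m and linear speed of plug_square above 0.4 m/s and contact force between the fingers and plug_square below 0.05 N) or (height (world z) of plug_long above 0.06 m and linear speed of plug_long above 0.4 m/s and contact force between the fingers and plug_long below 0.05 N)).
It fails at once if a hose flange is shifted by more than 20 mm (distance of any of flange_round, flange_long from where it was at the start of the episode above 0.02 m).
It also fails if it takes over 120 s, if anything falls off the work surface, if the arm or the gripper's body presses on something with over 40 N, if the wrist force passes 120 N, or if a joint passes its speed limit or range.

## Working session

There is one attempt and no reset: what is moved stays moved. The work goes in short steps, Python scripts to look and compute and a tool call to move; the robot and the scene stay as the last step left them, time stands still between calls to the robot, and variables do not carry over. Pictures are saved under pics/ and viewed, at most 14 in all, crops included, and the job is handed in when it is done.

Besides the shell and the picture viewer there is one more tool, called in YAML: its name, and indented under it one key for each argument. move_arm: Moves the arm, as the interface text tells. Its arguments: {"type":"object","properties":{"series":{"type":"array","items":{"type":"array","items":{"type":"number","minimum":-1,"maximum":1}}},"newtons":{"type":"number"}},"required":["series"]}

```bash
mkdir -p pics; ls
python3 - <<'E'
from cell import robot, cams
import cv2
for n in ["top","side"]:
    s=cams.snapshot(n); cv2.imwrite(f"pics/{n}0.png",s["img"][:,:,::-1]); print(n,s["K"],s["position"],s["orientation"])
s=cams.snapshot("wrist");print(s["K"],s["position"],s["orientation"])
print(robot.get_obs())
E
```

```text
pics
top [[489.85604075   0.         279.9556012 ]
 [  0.         489.85604075 206.32437026]
 [  0.           0.           1.        ]] [ 369.9248481    -4.96624084 1170.04740737] [-2.16101327  2.15186176 -0.11703185]
side [[418.47757014   0.         283.25036363]
 [  0.         418.47757014 211.7463672 ]
 [  0.           0.           1.        ]] [400.29219345 683.93322031 810.25753115] [-0.19726375  2.88541493 -1.08458136]
[[325.1922621    0.         281.77738637]
 [  0.         325.1922621  206.97103572]
 [  0.           0.           1.        ]] [ 89.57647217 671.37608995 373.22450264] [2.29233189 1.81910584 0.23543085]
{'time_s': 0.15, 'joint_pos': array([ 1.30509889e+00,  2.64568860e-01,  1.60508841e+00,  5.67321016e-06,
        1.27369851e+00, -3.69180286e-02]), 'qvel': array([-0.00059699, -0.00220595, -0.00366545, -0.00042946, -0.00089668,
       -0.00031061]), 'joint_torque': array([-2.90083535e-04, -5.15905309e+01, -3.67962885e+01, -9.21888750e-05,
        8.13262886e-03, -1.35312936e-05]), 'position': array([152.94215703, 656.85024384, 230.24042255]), 'orientation': array([-3.58554160e-01, -3.12079035e+00,  2.73635776e-03]), 'ft_force': array([-0.29375846,  0.37669929,  0.45419545]), 'moment': array([0.05457925, 0.02350783, 0.00988013]), 'finger_force': 0.0, 'opening': 85.46556794403395}
```

View pics/top0.png

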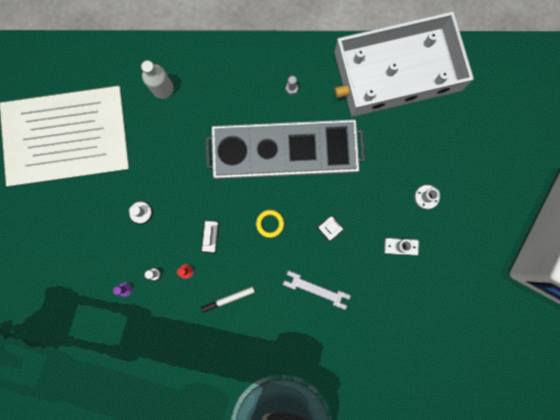

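View pics/side0.png

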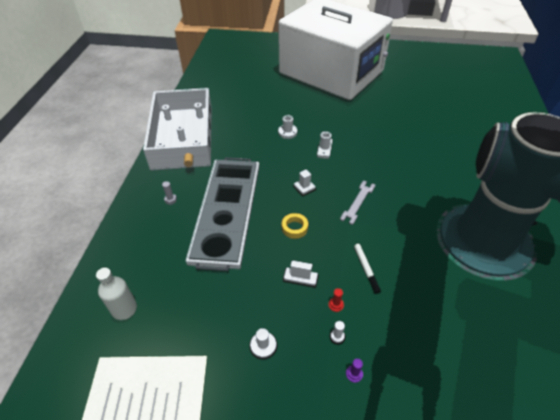

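The top view shows the big round plug at (140,212), the oblong at (210,237), the small round at (152,274) and the square at (331,228). The flanges are at (428,197) and (403,247). The pockets sit at y≈148, in the order big, small, square, long. Red and purple decoys are at (186,271) and (123,290). I'll enlarge for accurate pixel positions.

Run:
```python
import cv2, numpy as np
t=cv2.imread("pics/top0.png"); 
def c(cx,cy,w,h,k): return cv2.resize(t[cy-h//2:cy+h//2,cx-w//2:cx+w//2],None,fx=k,fy=k,interpolation=cv2.INTER_CUBIC)
a=[c(x,y,50,50,5) for x,y in [(140,212),(210,237),(152,274),(331,228),(292,86),(403,240)]]
cv2.imwrite("pics/c1.png",np.vstack([np.hstack(a[:3]),np.hstack(a[3:])]))
cv2.imwrite("pics/c2.png",c(285,149,160,80,5))
```

```text
(no output)
```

View pics/c1.png

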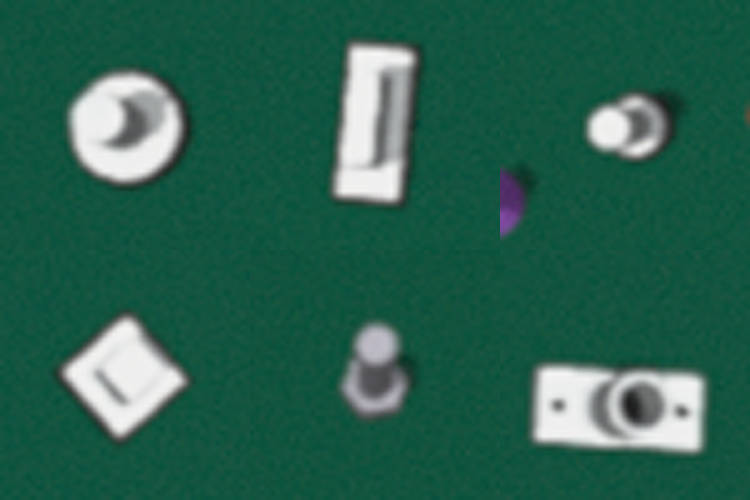

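View pics/c2.png

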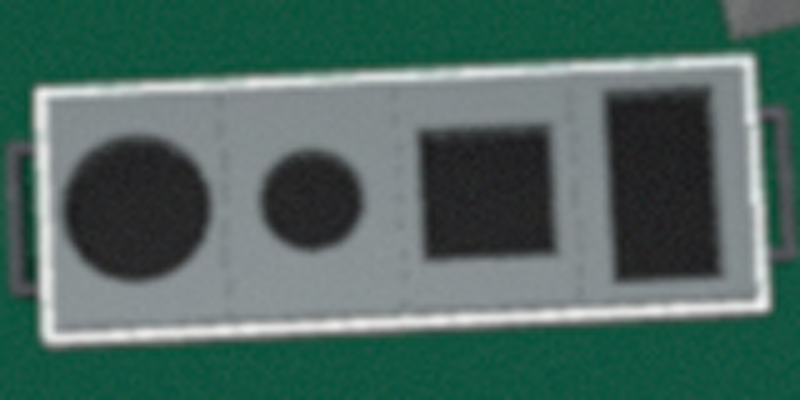

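The crops confirm the plugs: black pad rims and solid grips. The object at top (292,86) is a bolt-like decoy. The pocket order from left is big, small, square, oblong. Next I measure.

```bash
cat > h.py <<'E'
import numpy as np, cv2
from scipy.spatial.transform import Rotation as R
K=np.array([[489.856,0,279.956],[0,489.856,206.324],[0,0,1]]);P=np.array([369.92,-4.966,1170.05]);Rt=R.from_rotvec([-2.16101327,2.15186176,-0.11703185]).as_matrix()
def w(uv,z):
    d=Rt@np.linalg.inv(K)@np.array([uv[0],uv[1],1]); return (P+d*(z-P[2])/d[2])[:2]
E
python3 - <<'E'
from h import *
t=cv2.imread("pics/top0.png");g=cv2.resize(t,None,fx=5,fy=5,interpolation=cv2.INTER_CUBIC)
hsv=cv2.cvtColor(g,cv2.COLOR_BGR2HSV); gray=cv2.cvtColor(g,cv2.COLOR_BGR2GRAY)
up=lambda p:(np.array(p)+.5)/5-.5
def comp(mask,u,v,r=28):
    m=np.zeros_like(mask); x0,y0,x1,y1=[int(5*k) for k in(u-r,v-r,u+r,v+r)]
    m[y0:y1,x0:x1]=mask[y0:y1,x0:x1]
    cs,_=cv2.findContours(m,cv2.RETR_EXTERNAL,cv2.CHAIN_APPROX_NONE)
    return max((c for c in cs),key=cv2.contourArea)
white=((hsv[...,1]<70)&(gray>110)).astype(np.uint8)
for n,u,v in[("big",140,212),("long",210,237),("square",331,228),("small",152,274),("fround",428,197),("flong",403,247)]:
    c=comp(white,u,v,20); r=cv2.minAreaRect(c); b=cv2.boxPoints(r); q=np.array([w(up(p),12) for p in b])
    e=q[1]-q[0];f=q[2]-q[1]
    print(n,q.mean(0).round(1),"sides",np.hypot(*e).round(1),np.hypot(*f).round(1),"dir",np.arctan2(e[1],e[0]).round(3),"circ",w(up(cv2.minEnclosingCircle(c)[0]),12).round(1))
print("small plate",w((154.2,274.2),12),"grip",w((148.5,274.4),55))
print("big grip",w((140-25+98/5-.4,212-25+118/5-.4),55))
dark=((gray<60)&(hsv[...,1]<90)).astype(np.uint8)
for n,u,v in[("big",232,151),("small",267,149),("square",302,148),("long",337,146)]:
    c=comp(dark,u,v,22); r=cv2.minAreaRect(c); b=cv2.boxPoints(r)
    for z in(8,24):
        q=np.array([w(up(p),z) for p in b]); e=q[1]-q[0];f=q[2]-q[1]
        print(n,z,q.mean(0).round(1),np.hypot(*e).round(1),np.hypot(*f).round(1),"dir",np.arctan2(e[1],e[0]).round(3))
for n,a in dict(tl=(40,92),tr=(750,60),br=(765,308),bl=(48,342)).items():
    print(n,w((205+a[0]/5,109+a[1]/5),24).round(1))
E
```

```text
big [492.  340.8] sides 53.0 52.8 dir -0.761 circ [492.7 341. ]
long [435.4 172.8] sides 74.2 33.0 dir -0.084 circ [435.1 173.5]
square [ 455.9 -113.2] sides 44.4 44.7 dir -0.842 circ [ 455.6 -113.6]
small [346.1 306.7] sides 35.8 28.9 dir -1.566 circ [345.2 306.8]
fround [ 531.7 -343.8] sides 60.0 59.1 dir -1.567 circ [ 532.7 -344.1]
flong [ 413.3 -279.9] sides 38.5 81.1 dir -0.083 circ [ 412.4 -279.9]
small plate [345.2109556  300.51968275] grip [345.61665568 302.07581728]
big grip [491.47425599 340.29961569]
big 8 [643.4 123.2] 67.7 66.3 dir -1.568
big 24 [639.6 121.5] 66.7 65.4 dir -1.568
small 8 [647.5  38.3] 45.6 44.6 dir -1.5
small 24 [643.7  37.7] 44.9 44.0 dir -1.5
square 8 [652.1 -46.4] 61.1 60.5 dir -1.52
square 24 [648.2 -45.9] 60.2 59.6 dir -1.52
long 8 [ 656.1 -131.4] 48.7 90.7 dir -1.504
long 24 [ 652.2 -129.7] 48.0 89.5 dir -1.504
tl [695.9 167.9]
tr [ 712.4 -173.3]
br [ 591.4 -178.9]
bl [573.9 161.5]
```

```bash
cat > p.py <<'E'
import sys
from h import *
from cell import robot
o=robot.get_obs(); M=R.from_rotvec(o["orientation"]).as_matrix()
th=np.arctan2(M[1,1],M[0,1]); x,y,z,t=[float(a) for a in sys.argv[1:5]]
d=(t-th+np.pi/2)%np.pi-np.pi/2; th2=th+d
g=np.array([x,y,z])-o["position"]
ux=np.array([-np.sin(th2),np.cos(th2)]); uy=np.array([np.cos(th2),np.sin(th2)])
if M[:2,0]@np.array([-np.sin(th),np.cos(th)])<0: ux=-ux
print("t",o["time_s"],"pos",o["position"].round(1),"th",th.round(3),"tilt",M[2,2].round(4),"open",o["opening"],"ff",o["finger_force"],"F",o["ft_force"].round(1))
print("turn units",(-d/.08).round(2),"then tx,ty,tz",(g[:2]@ux/20).round(2),(g[:2]@uy/20).round(2),(-g[2]/20).round(2))
E
python3 p.py 492 340.6 100 1.342
```

```text
t 0.15 pos [152.9 656.9 230.2] th 1.342 tilt -1.0 open 85.46556794403395 ff 0.0 F [-0.3  0.4  0.5]
turn units 0.0 then tx,ty,tz -20.1 -11.56 6.51
```

move_arm:
  series:
    - [0, -0.9, -0.5, 0.3, 0]
    - [0, -0.9, -0.5, 0.3, 0]
    - [0, -0.9, -0.5, 0.3, 0]
    - [0, -0.9, -0.5, 0.3, 0]
    - [0, -0.9, -0.5, 0.3, 0]
    - [0, -0.9, -0.5, 0.3, 0]
    - [0, -0.9, -0.5, 0.3, 0]
    - [0, -0.9, -0.5, 0.3, 0]
    - [0, -0.9, -0.5, 0.3, 0]
    - [0, -0.9, -0.5, 0.3, 0]
    - [0, -0.9, -0.5, 0.3, 0]
    - [0, -0.9, -0.5, 0.3, 0]
  newtons: 60

```text
time_s: 1.15
position: [336.7, 490.5, 158.6]
orientation: [-0.359, -3.121, 0.001]
ft_force: [0.0, 0.5, 0.4]
opening: 42.9
finger_force: 0.0
```

move_arm:
  series:
    - [0, -0.9, -0.5, 0.3, 0]
    - [0, -0.9, -0.5, 0.3, 0]
    - [0, -0.9, -0.5, 0.3, 0]
    - [0, -0.9, -0.5, 0.3, 0]
    - [0, -0.9, -0.5, 0.3, 0]
    - [0, -0.9, -0.5, 0.3, 0]
    - [0, -0.9, -0.5, 0.3, 0]
    - [0, -0.9, -0.5, 0.3, 0]
    - [0, -0.9, -0.5, 0.3, 0]
    - [0, -0.9, -0.5, 0.3, 0]
    - [0, 0, 0, 0, 0]
    - [0, 0, 0, 0, 0]

```text
time_s: 2.15
position: [488.9, 352.3, 98.5]
orientation: [-0.362, -3.119, 0.001]
ft_force: [-0.1, -0.0, 0.4]
opening: 42.7
finger_force: 0.0
```

```bash
python3 p.py 492 340.6 21 1.342
```

```text
t 2.15 pos [488.9 352.3  98.5] th 1.34 tilt -1.0 open 42.67727693797011 ff 0.0 F [-0.1 -0.   0.4]
turn units -0.03 then tx,ty,tz -0.28 -0.54 3.87
```

move_arm:
  series:
    - [0, -0.28, -0.54, 0, 0]
    - [0, 0, 0, 0.9, 0]
    - [0, 0, 0, 0.9, 0]
    - [0, 0, 0, 0.9, 0]
    - [0, 0, 0, 0.6, 0]
    - [0, 0, 0, 0.55, 0]
    - [0, 0, 0, 0, 0]
    - [0.3, 0, 0, 0, 0]
    - [0.5, 0, 0, 0, 0]
    - [1, 0, 0, 0, 0]
    - [1, 0, 0, 0, 0]
    - [1, 0, 0, 0, 0]

```text
time_s: 3.15
position: [492.4, 341.9, 23.0]
orientation: [0.358, 3.12, 0.001]
ft_force: [0.8, -0.2, 0.3]
opening: 22.7
finger_force: 58.8
```

move_arm:
  series:
    - [1, 0, 0, 0, 0]
    - [1, 0, 0, 0, 0]
    - [1, 0, 0, 0, 0]
    - [1, 0, 0, -0.2, 0]
    - [1, 0, 0, -0.5, 0]
    - [1, 0, 0, -0.8, 0]
    - [1, 0, 0, -0.8, 0]
    - [1, 0, 0, -0.8, 0]
    - [1, 0, 0, -0.8, 0]
    - [1, 0, 0, -0.6, 0]
    - [1, 0, 0, 0, 0]
    - [1, 0, 0, 0, 0]

```text
time_s: 4.15
position: [492.4, 341.9, 113.3]
orientation: [0.358, 3.119, 0.002]
ft_force: [-0.9, 1.1, -1.7]
opening: 22.1
finger_force: 59.0
```

```bash
python3 p.py 639.7 121.6 110 1.621
python3 - <<'E'
from cell import cams
import cv2
cv2.imwrite("pics/w1.png",cams.snapshot("wrist")["img"][:,:,::-1])
E
```

```text
t 4.15 pos [492.4 341.9 113.3] th 1.342 tilt -1.0 open 22.127421415719557 ff 58.966137170791626 F [-0.9  1.1 -1.7]
turn units -3.49 then tx,ty,tz -6.8 -11.37 0.17
```

View pics/w1.png

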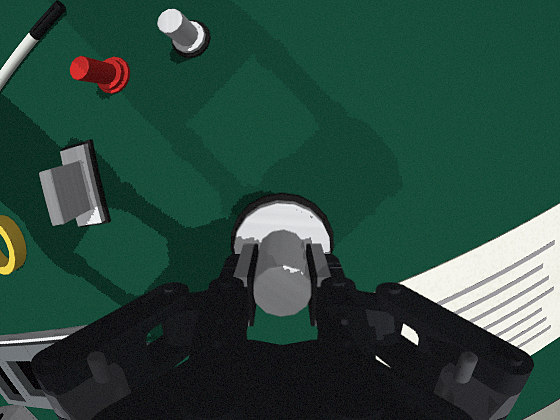

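The big plug is held upright: the wrist view shows its grip centred between the pads at (285,270). Moving it to its pocket.

move_arm:
  series:
    - [1, 0, 0, 0, -0.5]
    - [1, 0, 0, 0, -1]
    - [1, 0, 0, 0, -1]
    - [1, 0, 0, 0, -0.7]
    - [1, 0, 0, 0, -0.29]
    - [1, 0, 0, 0, 0]
    - [1, -0.25, -0.4, 0, 0]
    - [1, -0.45, -0.75, 0, 0]
    - [1, -0.5, -0.85, 0, 0]
    - [1, -0.5, -0.85, 0, 0]
    - [1, -0.5, -0.85, 0, 0]
    - [1, -0.5, -0.85, 0, 0]

```text
time_s: 5.2
position: [550.9, 251.9, 111.9]
orientation: [0.077, -3.14, 0.001]
ft_force: [-0.1, 0.6, -1.4]
opening: 22.6
finger_force: 58.9
```

move_arm:
  series:
    - [1, -0.5, -0.85, 0, 0]
    - [1, -0.5, -0.85, 0, 0]
    - [1, -0.5, -0.85, 0, 0]
    - [1, -0.5, -0.85, 0, 0]
    - [1, -0.5, -0.85, 0, 0]
    - [1, -0.5, -0.85, 0, 0]
    - [1, -0.5, -0.85, 0, 0]
    - [1, -0.4, -0.6, 0, 0]
    - [1, -0.2, -0.3, 0, 0]
    - [1, 0, 0, 0, 0]
    - [1, 0, 0, 0, 0]
    - [1, 0, 0, 0, 0]

```text
time_s: 6.2
position: [638.6, 121.3, 112.0]
orientation: [0.079, -3.14, -0.001]
ft_force: [-0.3, 0.7, -1.4]
opening: 22.9
finger_force: 58.9
```

```bash
python3 p.py 639.7 121.6 31.5 1.621
python3 - <<'E'
from cell import cams
import cv2
cv2.imwrite("pics/w2.png",cams.snapshot("wrist")["img"][:,:,::-1])
E
```

```text
t 6.2 pos [638.6 121.3 112. ] th 1.621 tilt -1.0 open 22.859093745874837 ff 58.94659459590912 F [-0.3  0.7 -1.4]
turn units 0.0 then tx,ty,tz -0.06 0.01 4.03
```

View pics/w2.png

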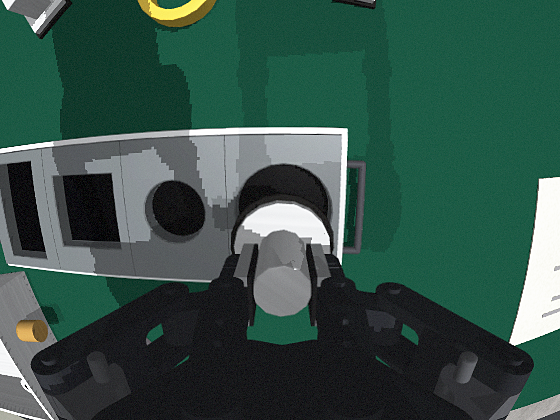

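Big plug is above its pocket; pocket hole spans about u 240–330, plug about 232–330. A quick cross-check of the pocket centres from this view.

Run:
```python
from h import *
from cell import cams
s=cams.snapshot("wrist");M=R.from_rotvec(s["orientation"]).as_matrix();K=s["K"]
def f(u,v,z):
    a=(u-K[0,2])/K[0,0];b=(v-K[1,2])/K[1,1];r=np.hypot(a,b);d=M@np.array([a/r*np.sin(r),b/r*np.sin(r),np.cos(r)])
    return (s["position"]+d*(z-s["position"][2])/d[2])[:2].round(1)
# rims at z=24: small hole left/right/top/bottom extremes; square outer corners; caddy corners
pts=dict(sL=(145,210),sR=(208,208),sT=(176,178),sB=(178,242))
for n,p in pts.items(): print(n,f(*p,24))
q=[(52,178),(114,173),(122,265),(64,272)]
print("square rim",np.mean([f(*p,24) for p in q],0),[f(*p,24) for p in q])
for p in [(347,128),(240,200),(330,200),(283,164)]: print(p,f(*p,24))
```

```text
sL [642.9  13.7]
sR [638.6  65.5]
sT [616.7  40.7]
sB [667.7  40.4]
square rim [658.825 -46.825] [array([619.1, -79.6]), array([614. , -12.7]), array([693.3, -13.3]), array([708.9, -81.7])]
(347, 128) [574.5 164.3]
(240, 200) [631.3  89.8]
(330, 200) [627.9 156. ]
(283, 164) [603.2 120. ]
```

move_arm:
  series:
    - [1, -0.03, 0, 0.4, 0]
    - [1, 0, 0, 0.7, 0]
    - [1, 0, 0, 0.8, 0]
    - [1, 0, 0, 0.7, 0]
    - [1, 0, 0, 0.5, 0]
    - [1, 0, 0, 0.4, 0]
    - [1, 0, 0, 0.3, 0]
    - [1, 0, 0, 0.15, 0]
    - [1, 0, 0, 0.1, 0]
    - [1, 0, 0, 0, 0]
    - [1, 0, 0, 0, 0]

```text
time_s: 7.22
position: [640.6, 120.8, 32.0]
orientation: [-0.079, 3.139, 0.0]
ft_force: [-0.4, 0.3, -1.2]
opening: 22.5
finger_force: 59.0
```

```bash
python3 p.py 639.7 121.6 31 1.621
```

```text
t 7.2167 pos [640.6 120.8  32. ] th 1.621 tilt -1.0 open 22.52813052395577 ff 59.04228866100311 F [-0.4  0.3 -1.2]
turn units 0.0 then tx,ty,tz 0.04 0.04 0.05
```

move_arm:
  series:
    - [1, 0, 0, 0.04, 0]
    - [1, 0, 0, 0.04, 0]
    - [1, 0, 0, 0, 0]
    - [0.3, 0, 0, 0, 0]
    - [0, 0, 0, 0, 0]
    - [0, 0, 0, 0, 0]
    - [0, 0, 0, 0, 0]
    - [0, 0, 0, -0.3, 0]
    - [0, 0, 0, -0.6, 0]
    - [0, 0, 0, -0.9, 0]
    - [0, 0, 0, -1, 0]
    - [0, 0, 0, -1, 0]

```text
time_s: 8.22
position: [639.9, 120.7, 107.4]
orientation: [-0.079, 3.14, 0.0]
ft_force: [0.6, 0.3, -0.7]
opening: 42.7
finger_force: 0.0
```

```bash
python3 p.py 435.2 173 21 1.487
python3 - <<'E'
from cell import cams
import cv2
cv2.imwrite("pics/w3.png",cams.snapshot("wrist")["img"][:,:,::-1])
E
```

```text
t 8.2167 pos [639.9 120.7 107.4] th 1.621 tilt -1.0 open 42.688767658878355 ff 0.0 F [ 0.6  0.3 -0.7]
turn units 1.68 then tx,ty,tz 10.42 1.75 4.32
```

View pics/w3.png

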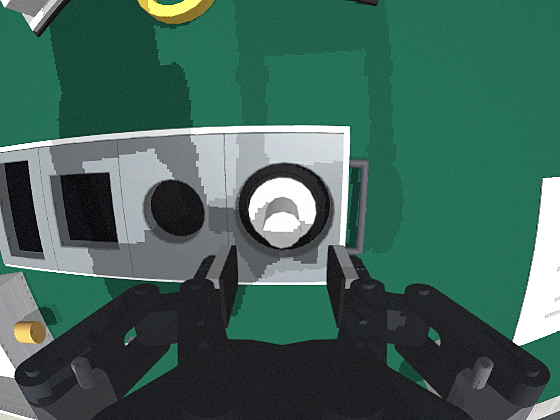

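The big plug sits flat and centred in its pocket at (288,207). Next is the oblong plug.

move_arm:
  series:
    - [0, 0, 0, 0, 0.84]
    - [0, 0, 0, 0, 0.84]
    - [0, 0.5, 0.08, 0, 0]
    - [0, 0.9, 0.15, 0, 0]
    - [0, 1, 0.16, 0, 0]
    - [0, 1, 0.17, 0, 0]
    - [0, 1, 0.17, 0, 0]
    - [0, 1, 0.17, 0, 0]
    - [0, 1, 0.17, 0, 0]
    - [0, 1, 0.17, 0, 0]
    - [0, 1, 0.17, 0, 0]
    - [0, 1, 0.17, 0, 0]

```text
time_s: 9.27
position: [453.4, 168.2, 105.9]
orientation: [0.129, 3.139, 0.0]
ft_force: [-1.0, 0.7, -0.1]
opening: 42.7
finger_force: 0.0
```

move_arm:
  series:
    - [0, 0.6, 0.17, 0.4, 0]
    - [0, 0.42, 0.17, 0.6, 0]
    - [0, 0, 0, 0.6, 0]
    - [0, 0, 0, 0, 0]
    - [0, 0, 0, 0, 0]

```text
time_s: 9.68
position: [434.4, 176.3, 73.0]
orientation: [-0.13, -3.137, 0.001]
ft_force: [0.2, -0.4, -0.2]
opening: 43.0
finger_force: 0.0
```

```bash
python3 p.py 435.2 173 22 1.487
```

```text
t 9.6833 pos [434.4 176.3  73. ] th 1.488 tilt -1.0 open 43.00199403737942 ff 0.0 F [ 0.2 -0.4 -0.2]
turn units 0.01 then tx,ty,tz -0.05 -0.16 2.55
```

move_arm:
  series:
    - [0, -0.05, -0.16, 0.7, 0]
    - [0, 0, 0, 0.8, 0]
    - [0, 0, 0, 0.7, 0]
    - [0, 0, 0, 0.35, 0]
    - [0, 0, 0, 0, 0]
    - [0.4, 0, 0, 0, 0]
    - [0.6, 0, 0, 0, 0]
    - [1, 0, 0, 0, 0]
    - [1, 0, 0, 0, 0]
    - [1, 0, 0, 0, 0]
    - [1, 0, 0, 0, 0]
    - [1, 0, 0, 0, 0]

```text
time_s: 10.68
position: [437.1, 173.5, 23.7]
orientation: [0.132, 3.137, 0.001]
ft_force: [1.0, -1.5, 7.0]
opening: 12.8
finger_force: 63.1
```

move_arm:
  series:
    - [1, 0, 0, 0, 0]
    - [1, 0, 0, -0.2, 0]
    - [1, 0, 0, -0.5, 0]
    - [1, 0, 0, -0.8, 0]
    - [1, 0, 0, -0.8, 0]
    - [1, 0, 0, -0.8, 0]
    - [1, 0, 0, -0.8, 0]
    - [1, 0, 0, -0.6, 0]
    - [1, 0, 0, 0, 0]
    - [1, 0, 0, 0, 0]

```text
time_s: 11.52
position: [436.4, 173.4, 113.4]
orientation: [0.132, 3.137, 0.001]
ft_force: [-0.0, 0.2, -1.8]
opening: 13.2
finger_force: 62.0
```

```bash
python3 p.py 652 -130 110 1.621
python3 - <<'E'
from cell import cams
import cv2
cv2.imwrite("pics/w4.png",cams.snapshot("wrist")["img"][:,:,::-1])
E
```

```text
t 11.5167 pos [436.4 173.4 113.4] th 1.487 tilt -1.0 open 13.186315464447855 ff 62.01502561569214 F [-0.   0.2 -1.8]
turn units -1.68 then tx,ty,tz -10.01 -15.69 0.17
```

View pics/w4.png

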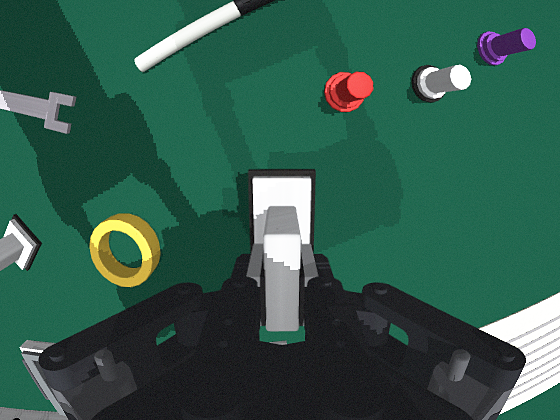

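The oblong is held level and straight, with its bar at (281,270). Moving it to its pocket.

move_arm:
  series:
    - [1, 0, 0, 0, -0.5]
    - [1, 0, 0, 0, -0.7]
    - [1, 0, 0, 0, -0.48]
    - [1, -0.25, -0.4, 0, 0]
    - [1, -0.45, -0.7, 0, 0]
    - [1, -0.6, -0.9, 0, 0]
    - [1, -0.6, -0.95, 0, 0]
    - [1, -0.6, -0.95, 0, 0]
    - [1, -0.6, -0.95, 0, 0]
    - [1, -0.6, -0.95, 0, 0]
    - [1, -0.6, -0.95, 0, 0]
    - [1, -0.6, -0.95, 0, 0]

```text
time_s: 12.57
position: [541.5, 22.6, 111.4]
orientation: [0.077, -3.138, 0.0]
ft_force: [0.6, 0.0, -1.6]
opening: 13.2
finger_force: 62.0
```

move_arm:
  series:
    - [1, -0.6, -0.95, 0, 0]
    - [1, -0.6, -0.95, 0, 0]
    - [1, -0.6, -0.95, 0, 0]
    - [1, -0.6, -0.95, 0, 0]
    - [1, -0.6, -0.95, 0, 0]
    - [1, -0.6, -0.95, 0, 0]
    - [1, -0.6, -0.95, 0, 0]
    - [1, -0.5, -0.75, 0, 0]
    - [1, -0.2, -0.5, 0, 0]
    - [1, 0, 0, 0, 0]
    - [1, 0, 0, 0, 0]
    - [1, 0, 0, 0, 0]

```text
time_s: 13.57
position: [646.4, -127.9, 111.8]
orientation: [0.079, -3.139, -0.001]
ft_force: [-0.3, 0.6, -1.3]
opening: 13.2
finger_force: 61.9
```

```bash
python3 p.py 652 -130 31.5 1.621
python3 - <<'E'
from cell import cams
import cv2
cv2.imwrite("pics/w5.png",cams.snapshot("wrist")["img"][:,:,::-1])
E
```

```text
t 13.5667 pos [ 646.4 -127.9  111.8] th 1.621 tilt -1.0 open 13.156194364306321 ff 61.883450746536255 F [-0.3  0.6 -1.3]
turn units -0.0 then tx,ty,tz -0.27 -0.12 4.02
```

View pics/w5.png

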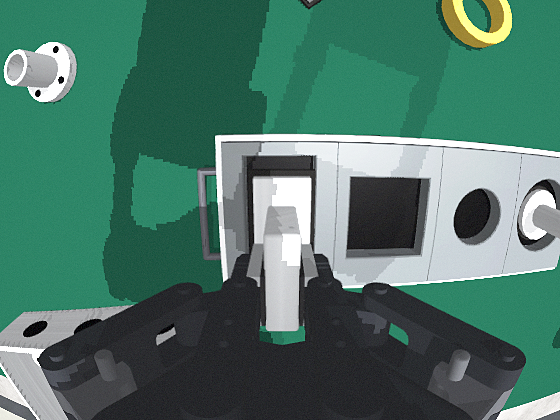

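Pocket spans u 247–317 and the plug 250–315, so it is aligned. Lowering.

move_arm:
  series:
    - [1, -0.32, -0.12, 0.4, 0]
    - [1, 0, 0, 0.7, 0]
    - [1, 0, 0, 0.8, 0]
    - [1, 0, 0, 0.7, 0]
    - [1, 0, 0, 0.5, 0]
    - [1, 0, 0, 0.4, 0]
    - [1, 0, 0, 0.3, 0]
    - [1, 0, 0, 0.15, 0]
    - [1, 0, 0, 0.05, 0]
    - [1, 0, 0, 0.03, 0]
    - [1, 0, 0, 0, 0]
    - [1, 0, 0, 0, 0]

```text
time_s: 14.62
position: [654.7, -130.8, 33.0]
orientation: [-0.079, 3.139, -0.001]
ft_force: [0.3, 0.0, -2.3]
opening: 13.3
finger_force: 61.9
```

```bash
python3 p.py 653 -130 31.5 1.621
```

```text
t 14.6167 pos [ 654.7 -130.8   33. ] th 1.621 tilt -1.0 open 13.339404936763641 ff 61.88575744628906 F [ 0.3  0.  -2.3]
turn units 0.0 then tx,ty,tz 0.08 0.05 0.07
```

move_arm:
  series:
    - [1, 0.08, 0, 0.04, 0]
    - [1, 0, 0, 0.04, 0]
    - [1, 0, 0, 0, 0]
    - [0.3, 0, 0, 0, 0]
    - [0, 0, 0, 0, 0]
    - [0, 0, 0, 0, 0]
    - [0, 0, 0, 0, 0]
    - [0, 0, 0, -0.3, 0]
    - [0, 0, 0, -0.6, 0]
    - [0, 0, 0, -0.9, 0]
    - [0, 0, 0, -1, 0]
    - [0, 0, 0, -1, 0]

```text
time_s: 15.62
position: [652.6, -130.7, 108.2]
orientation: [-0.079, 3.14, -0.0]
ft_force: [0.1, -1.0, 0.8]
opening: 42.9
finger_force: 0.0
```

```bash
python3 p.py 455.8 -113.4 22 0.729; python3 p.py 455.8 -113.4 22 2.3
```

```text
t 15.6167 pos [ 652.6 -130.7  108.2] th 1.621 tilt -1.0 open 42.89491629712473 ff 0.0 F [ 0.1 -1.   0.8]
turn units 11.15 then tx,ty,tz 7.2 -6.76 4.31
t 15.6167 pos [ 652.6 -130.7  108.2] th 1.621 tilt -1.0 open 42.89491629712473 ff 0.0 F [ 0.1 -1.   0.8]
turn units -8.48 then tx,ty,tz 6.76 7.2 4.31
```

move_arm:
  series:
    - [0, 0, 0, 0, 0.93]
    - [0, 0, 0, 0, 0.93]
    - [0, 0, 0, 0, 0.93]
    - [0, 0, 0, 0, 0.93]
    - [0, 0, 0, 0, 0.93]
    - [0, 0, 0, 0, 0.93]
    - [0, 0, 0, 0, 0.93]
    - [0, 0, 0, 0, 0.93]
    - [0, 0, 0, 0, 0.93]
    - [0, 0, 0, 0, 0.93]
    - [0, 0, 0, 0, 0.93]
    - [0, 0, 0, 0, 0.92]

```text
time_s: 16.62
position: [653.0, -130.8, 108.0]
orientation: [1.288, 2.864, 0.0]
ft_force: [0.5, 0.9, -0.2]
opening: 42.8
finger_force: 0.0
```

move_arm:
  series:
    - [0, 0.5, -0.45, 0, 0]
    - [0, 0.8, -0.75, 0, 0]
    - [0, 0.9, -0.85, 0, 0]
    - [0, 0.9, -0.85, 0, 0]
    - [0, 0.9, -0.85, 0, 0]
    - [0, 0.9, -0.85, 0, 0]
    - [0, 0.9, -0.85, 0, 0]
    - [0, 0.9, -0.85, 0.5, 0]
    - [0, 0.5, -0.46, 0.8, 0]
    - [0, 0, 0, 0.4, 0]
    - [0, 0, 0, 0, 0]
    - [0, 0, 0, 0, 0]

```text
time_s: 17.62
position: [456.9, -113.7, 73.2]
orientation: [1.283, 2.866, 0.0]
ft_force: [0.2, -0.6, -0.4]
opening: 42.7
finger_force: 0.0
```

```bash
python3 p.py 455.8 -113.4 22 0.729
```

```text
t 17.6167 pos [ 456.9 -113.7   73.2] th 0.729 tilt -1.0 open 42.671806568293604 ff 0.0 F [ 0.2 -0.6 -0.4]
turn units 0.0 then tx,ty,tz 0.05 -0.03 2.56
```

move_arm:
  series:
    - [0, 0.05, -0.03, 0.7, 0]
    - [0, 0, 0, 0.8, 0]
    - [0, 0, 0, 0.7, 0]
    - [0, 0, 0, 0.35, 0]
    - [0, 0, 0, 0, 0]
    - [0.3, 0, 0, 0, 0]
    - [0.5, 0, 0, 0, 0]
    - [1, 0, 0, 0, 0]
    - [1, 0, 0, 0, 0]
    - [1, 0, 0, 0, 0]
    - [1, 0, 0, 0, 0]
    - [1, 0, 0, 0, 0]

```text
time_s: 18.62
position: [456.0, -113.4, 22.6]
orientation: [1.282, 2.865, 0.001]
ft_force: [2.0, 0.3, 6.0]
opening: 21.0
finger_force: 59.5
```

move_arm:
  series:
    - [1, 0, 0, 0, 0]
    - [1, 0, 0, -0.2, 0]
    - [1, 0, 0, -0.5, 0]
    - [1, 0, 0, -0.8, 0]
    - [1, 0, 0, -0.8, 0]
    - [1, 0, 0, -0.8, 0]
    - [1, 0, 0, -0.8, 0]
    - [1, 0, 0, -0.6, 0]
    - [1, 0, 0, 0, 0]
    - [1, 0, 0, 0, 0]

```text
time_s: 19.45
position: [454.7, -113.1, 112.1]
orientation: [1.283, 2.867, 0.0]
ft_force: [-0.2, 0.3, -2.1]
opening: 21.3
finger_force: 58.7
```

```bash
python3 p.py 648.1 -46.2 110 0.05
python3 - <<'E'
from cell import cams
import cv2
cv2.imwrite("pics/w6.png",cams.snapshot("wrist")["img"][:,:,::-1])
E
```

```text
t 19.45 pos [ 454.7 -113.1  112.1] th 0.729 tilt -1.0 open 21.345076821338292 ff 58.668749928474426 F [-0.2  0.3 -2.1]
turn units 8.49 then tx,ty,tz 2.86 9.83 0.1
```

View pics/w6.png

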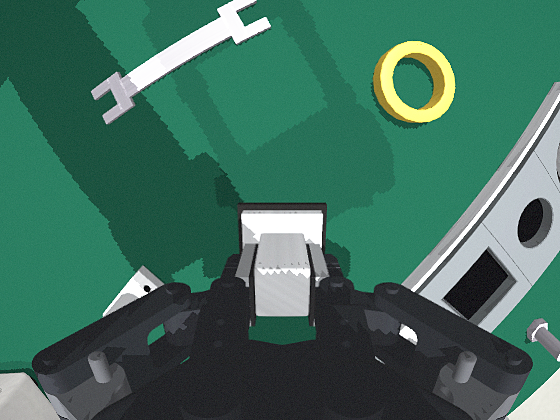

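The square plug is held straight, with its grip at (282,275). Turning and moving to its pocket.

move_arm:
  series:
    - [1, 0, 0, 0, 0.4]
    - [1, 0, 0, 0, 0.8]
    - [1, 0, 0, 0, 0.9]
    - [1, 0, 0, 0, 0.9]
    - [1, 0, 0, 0, 0.9]
    - [1, 0, 0, 0, 0.9]
    - [1, 0, 0, 0, 0.9]
    - [1, 0, 0, 0, 0.9]
    - [1, 0, 0, 0, 0.9]
    - [1, 0, 0, 0, 0.6]
    - [1, 0, 0, 0, 0.39]
    - [1, 0, 0, 0, 0]

```text
time_s: 20.5
position: [453.2, -112.6, 109.8]
orientation: [-2.164, -2.273, 0.002]
ft_force: [-0.2, 0.4, -1.3]
opening: 21.4
finger_force: 58.6
```

move_arm:
  series:
    - [1, 0.1, 0.4, 0, 0]
    - [1, 0.25, 0.75, 0, 0]
    - [1, 0.25, 0.9, 0, 0]
    - [1, 0.28, 0.95, 0, 0]
    - [1, 0.28, 0.95, 0, 0]
    - [1, 0.28, 0.95, 0, 0]
    - [1, 0.28, 0.95, 0, 0]
    - [1, 0.28, 0.95, 0, 0]
    - [1, 0.28, 0.95, 0, 0]
    - [1, 0.28, 0.95, 0, 0]
    - [1, 0.2, 0.7, 0, 0]
    - [1, 0.1, 0.4, 0, 0]

```text
time_s: 21.5
position: [649.2, -45.1, 110.5]
orientation: [-2.163, -2.278, -0.0]
ft_force: [-0.2, -0.4, -1.0]
opening: 21.2
finger_force: 58.8
```

move_arm:
  series:
    - [1, 0, 0, 0, 0]
    - [1, 0, 0, 0, 0]
    - [1, 0, 0, 0, 0]

```text
time_s: 21.75
position: [646.4, -46.2, 110.8]
orientation: [-2.164, -2.275, 0.002]
ft_force: [-0.5, -0.4, -0.1]
opening: 20.9
finger_force: 58.8
```

```bash
python3 p.py 648 -46 31 0.05
python3 - <<'E'
from cell import cams
import cv2
cv2.imwrite("pics/w7.png",cams.snapshot("wrist")["img"][:,:,::-1])
E
```

```text
t 21.75 pos [646.4 -46.2 110.8] th 0.05 tilt -1.0 open 20.887446411451958 ff 58.83427083492279 F [-0.5 -0.4 -0.1]
turn units 0.0 then tx,ty,tz 0.01 0.08 3.99
```

View pics/w7.png

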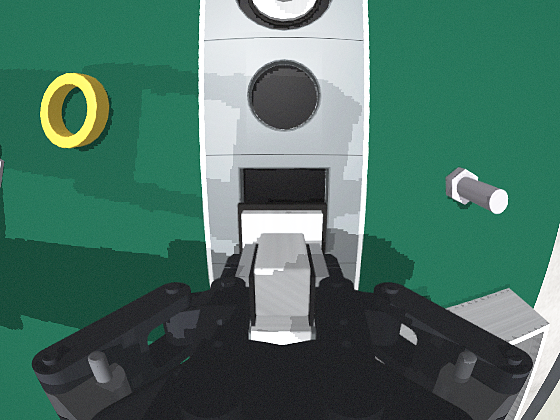

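Pocket spans u 240–327 and the plug 238–326, so they line up. Lowering and releasing.

move_arm:
  series:
    - [1, 0, 0.04, 0.4, 0]
    - [1, 0, 0, 0.7, 0]
    - [1, 0, 0, 0.8, 0]
    - [1, 0, 0, 0.7, 0]
    - [1, 0, 0, 0.5, 0]
    - [1, 0, 0, 0.4, 0]
    - [1, 0, 0, 0.25, 0]
    - [1, 0, 0, 0.15, 0]
    - [1, 0, 0, 0.05, 0]
    - [1, 0, 0, 0.03, 0]
    - [1, 0, 0, 0, 0]
    - [1, 0, 0, 0, 0]

```text
time_s: 22.8
position: [648.9, -46.1, 32.7]
orientation: [2.164, 2.276, 0.001]
ft_force: [-0.1, 0.2, -1.3]
opening: 20.8
finger_force: 58.8
```

```bash
python3 p.py 648 -46 30.8 0.05
```

```text
t 22.8 pos [648.9 -46.1  32.7] th 0.05 tilt -1.0 open 20.81481151799542 ff 58.847376108169556 F [-0.1  0.2 -1.3]
turn units 0.0 then tx,ty,tz 0.01 -0.05 0.09
```

move_arm:
  series:
    - [1, 0, 0, 0.05, 0]
    - [1, 0, 0, 0.05, 0]
    - [1, 0, 0, 0, 0]
    - [0.3, 0, 0, 0, 0]
    - [0, 0, 0, 0, 0]
    - [0, 0, 0, 0, 0]
    - [0, 0, 0, 0, 0]
    - [0, 0, 0, -0.3, 0]
    - [0, 0, 0, -0.6, 0]
    - [0, 0, 0, -0.9, 0]
    - [0, 0, 0, -1, 0]
    - [0, 0, 0, -1, 0]

```text
time_s: 23.8
position: [648.4, -46.1, 107.6]
orientation: [2.165, 2.276, 0.0]
ft_force: [-0.5, -0.3, 0.2]
opening: 42.8
finger_force: 0.0
```

```bash
python3 p.py 345.4 301.5 22 0.05
```

```text
t 23.8 pos [648.4 -46.1 107.6] th 0.05 tilt -1.0 open 42.75364771142328 ff 0.0 F [-0.5 -0.3  0.2]
turn units -0.0 then tx,ty,tz 18.12 -14.26 4.28
```

move_arm:
  series:
    - [0, 0.5, -0.4, 0, 0]
    - [0, 0.9, -0.7, 0, 0]
    - [0, 0.9, -0.7, 0, 0]
    - [0, 0.9, -0.7, 0, 0]
    - [0, 0.9, -0.7, 0, 0]
    - [0, 0.9, -0.7, 0, 0]
    - [0, 0.9, -0.7, 0, 0]
    - [0, 0.9, -0.7, 0, 0]
    - [0, 0.9, -0.7, 0, 0]
    - [0, 0.9, -0.7, 0, 0]
    - [0, 0.9, -0.7, 0, 0]
    - [0, 0.9, -0.7, 0, 0]

```text
time_s: 24.8
position: [474.7, 154.5, 106.1]
orientation: [-2.165, -2.276, -0.0]
ft_force: [-0.6, 0.1, -0.6]
opening: 42.9
finger_force: 0.0
```

move_arm:
  series:
    - [0, 0.9, -0.7, 0, 0]
    - [0, 0.9, -0.7, 0, 0]
    - [0, 0.9, -0.7, 0, 0]
    - [0, 0.9, -0.7, 0, 0]
    - [0, 0.9, -0.7, 0, 0]
    - [0, 0.9, -0.7, 0, 0]
    - [0, 0.9, -0.7, 0, 0]
    - [0, 0.9, -0.7, 0, 0]
    - [0, 0.5, -0.5, 0, 0]
    - [0, 0, 0, 0, 0]
    - [0, 0, 0, 0, 0]
    - [0, 0, 0, 0, 0]

```text
time_s: 25.8
position: [346.6, 301.0, 106.0]
orientation: [2.164, 2.277, 0.0]
ft_force: [-0.3, 0.3, 0.3]
opening: 42.6
finger_force: 0.0
```

```bash
python3 p.py 345.4 301.5 22 0.05
python3 - <<'E'
from cell import cams
import cv2
cv2.imwrite("pics/w8.png",cams.snapshot("wrist")["img"][:,:,::-1])
E
```

```text
t 25.8 pos [346.6 301.  106. ] th 0.051 tilt -1.0 open 42.58713029672816 ff 0.0 F [-0.3  0.3  0.3]
turn units 0.01 then tx,ty,tz 0.03 -0.06 4.2
```

View pics/w8.png

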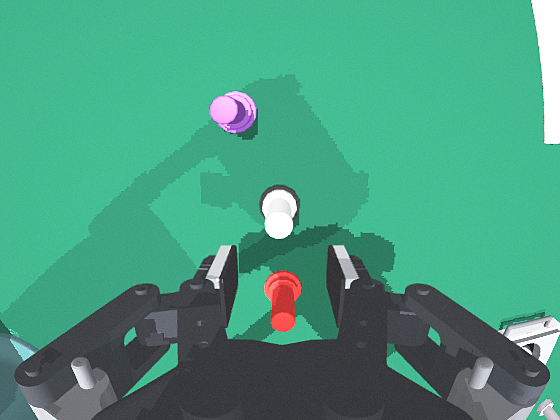

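The small plug's plate is at (279,205), directly under the gripper as in the earlier drop view. Red is at (283,300), beyond the fingers' reach and low. Descending to grip.

move_arm:
  series:
    - [0, 0.03, -0.06, 0.8, 0]
    - [0, 0, 0, 0.9, 0]
    - [0, 0, 0, 0.9, 0]
    - [0, 0, 0, 0.8, 0]
    - [0, 0, 0, 0.5, 0]
    - [0, 0, 0, 0.3, 0]
    - [0, 0, 0, 0, 0]
    - [0.3, 0, 0, 0, 0]
    - [0.5, 0, 0, 0, 0]
    - [1, 0, 0, 0, 0]
    - [1, 0, 0, 0, 0]
    - [1, 0, 0, 0, 0]

```text
time_s: 26.85
position: [346.2, 302.5, 23.0]
orientation: [2.165, 2.276, 0.004]
ft_force: [0.8, -0.8, 3.2]
opening: 16.5
finger_force: 58.5
```

move_arm:
  series:
    - [1, 0, 0, 0, 0]
    - [1, 0, 0, 0, 0]
    - [1, 0, 0, -0.2, 0]
    - [1, 0, 0, -0.5, 0]
    - [1, 0, 0, -0.8, 0]
    - [1, 0, 0, -0.8, 0]
    - [1, 0, 0, -0.8, 0]
    - [1, 0, 0, -0.8, 0]
    - [1, 0, 0, -0.6, 0]
    - [1, 0, 0, 0, 0]
    - [1, 0, 0, 0, 0]

```text
time_s: 27.77
position: [345.7, 302.2, 112.7]
orientation: [2.165, 2.276, 0.003]
ft_force: [0.1, -0.6, -0.3]
opening: 16.2
finger_force: 58.5
```

```bash
python3 p.py 643.2 38.3 110 0.05
```

```text
t 27.7667 pos [345.7 302.2 112.7] th 0.05 tilt -1.0 open 16.235042525304376 ff 58.494240045547485 F [ 0.1 -0.6 -0.3]
turn units 0.0 then tx,ty,tz -13.92 14.2 0.14
```

move_arm:
  series:
    - [1, -0.4, 0.4, 0, 0]
    - [1, -0.7, 0.7, 0, 0]
    - [1, -0.8, 0.8, 0, 0]
    - [1, -0.8, 0.82, 0, 0]
    - [1, -0.8, 0.82, 0, 0]
    - [1, -0.8, 0.82, 0, 0]
    - [1, -0.8, 0.82, 0, 0]
    - [1, -0.8, 0.82, 0, 0]
    - [1, -0.8, 0.82, 0, 0]
    - [1, -0.8, 0.82, 0, 0]
    - [1, -0.8, 0.82, 0, 0]
    - [1, -0.8, 0.82, 0, 0]

```text
time_s: 28.77
position: [539.6, 127.3, 110.0]
orientation: [-2.164, -2.275, 0.004]
ft_force: [0.7, -0.1, -1.4]
opening: 16.7
finger_force: 58.5
```

move_arm:
  series:
    - [1, -0.8, 0.82, 0, 0]
    - [1, -0.8, 0.82, 0, 0]
    - [1, -0.8, 0.82, 0, 0]
    - [1, -0.8, 0.82, 0, 0]
    - [1, -0.8, 0.82, 0, 0]
    - [1, -0.6, 0.6, 0, 0]
    - [1, -0.3, 0.3, 0, 0]
    - [1, 0, 0, 0, 0]
    - [1, 0, 0, 0, 0]
    - [1, 0, 0, 0, 0]

```text
time_s: 29.6
position: [643.2, 36.8, 110.9]
orientation: [-2.164, -2.275, 0.002]
ft_force: [-0.1, -0.6, -0.6]
opening: 16.0
finger_force: 58.6
```

```bash
python3 p.py 643.2 38.3 31 0.05
python3 - <<'E'
from cell import cams
import cv2
cv2.imwrite("pics/w9.png",cams.snapshot("wrist")["img"][:,:,::-1])
E
```

```text
t 29.6 pos [643.2  36.8 110.9] th 0.05 tilt -1.0 open 15.985850055085328 ff 58.56470704078674 F [-0.1 -0.6 -0.6]
turn units 0.0 then tx,ty,tz 0.08 0.0 4.0
```

View pics/w9.png

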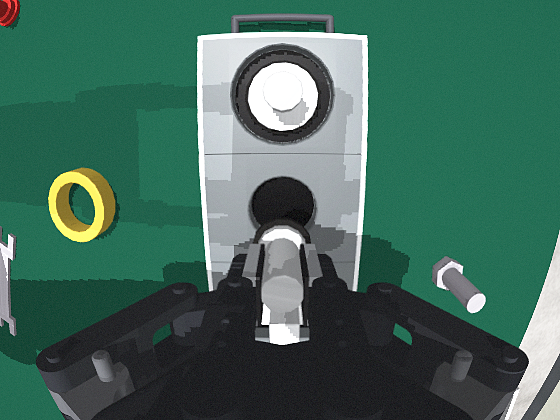

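The small plug, centred at u≈283, is over its pocket, also at u≈283. Lowering and releasing, then a full retreat.

move_arm:
  series:
    - [1, 0.08, 0, 0.4, 0]
    - [1, 0, 0, 0.7, 0]
    - [1, 0, 0, 0.8, 0]
    - [1, 0, 0, 0.7, 0]
    - [1, 0, 0, 0.5, 0]
    - [1, 0, 0, 0.4, 0]
    - [1, 0, 0, 0.25, 0]
    - [1, 0, 0, 0.15, 0]
    - [1, 0, 0, 0.05, 0]
    - [1, 0, 0, 0.03, 0]
    - [1, 0, 0, 0, 0]
    - [1, 0, 0, 0, 0]

```text
time_s: 30.65
position: [645.1, 38.0, 33.1]
orientation: [2.165, 2.275, 0.002]
ft_force: [-0.3, 0.0, -1.0]
opening: 16.1
finger_force: 58.6
```

```bash
python3 p.py 643.2 38.3 30.8 0.05
```

```text
t 30.65 pos [645.1  38.   33.1] th 0.05 tilt -1.0 open 16.087383618396068 ff 58.57200086116791 F [-0.3  0.  -1. ]
turn units -0.0 then tx,ty,tz 0.02 -0.1 0.11
```

move_arm:
  series:
    - [1, 0, -0.06, 0.06, 0]
    - [1, 0, 0, 0.05, 0]
    - [1, 0, 0, 0, 0]
    - [0.3, 0, 0, 0, 0]
    - [0, 0, 0, 0, 0]
    - [0, 0, 0, 0, 0]
    - [0, 0, 0, 0, 0]
    - [0, 0, 0, -0.3, 0]
    - [0, 0, 0, -0.6, 0]
    - [0, 0, 0, -0.9, 0]
    - [0, 0, 0, -1, 0]
    - [0, 0, 0, -1, 0]

```text
time_s: 31.65
position: [643.3, 38.0, 107.8]
orientation: [2.165, 2.276, 0.0]
ft_force: [0.7, -0.3, 0.5]
opening: 42.6
finger_force: 0.0
```

move_arm:
  series:
    - [0, 0.5, 0, -0.8, 0]
    - [0, 0.8, 0, -0.9, 0]
    - [0, 0.8, -0.8, -0.9, 0]
    - [0, 0.8, -0.8, -0.9, 0]
    - [0, 0.8, -0.8, 0, 0]
    - [0, 0.8, -0.8, 0, 0]
    - [0, 0.8, -0.8, 0, 0]
    - [0, 0.8, -0.8, 0, 0]
    - [0, 0.8, -0.8, 0, 0]
    - [0, 0.8, -0.8, 0, 0]
    - [0, 0.5, -0.5, 0, 0]
    - [0, 0, 0, 0, 0]

```text
time_s: 32.65
position: [495.6, 196.4, 177.0]
orientation: [-2.162, -2.278, -0.001]
ft_force: [0.1, 0.7, 0.3]
opening: 42.9
finger_force: 0.0
```

Run:
```python
from cell import cams
import cv2, numpy as np
t=cams.snapshot("top")["img"][:,:,::-1]; cv2.imwrite("pics/top1.png",t)
a=cv2.resize(t[100:200,200:370],None,fx=4,fy=4,interpolation=cv2.INTER_CUBIC)
s=cams.snapshot("side")["img"][:,:,::-1]; b=cv2.resize(s[150:275,180:270],None,fx=3,fy=3)
b=np.vstack([b,np.zeros((25,270,3),np.uint8)])[:400]
b=b[:, :120] if False else b
cv2.imwrite("pics/fin.png",cv2.resize(np.hstack([a,b]),(800,341)))
```

```text
(no output)
```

View pics/fin.png

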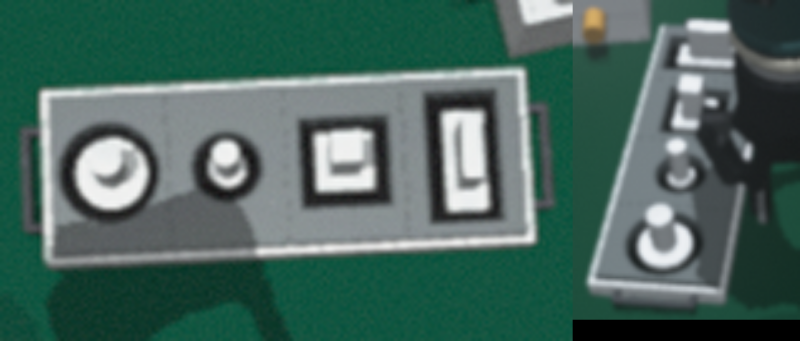

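All four plugs stand upright and centred in their own pockets; in the crop they are at x≈110, 228, 345 and 465.

```bash
python3 -c "
from cell import robot
print(robot.hand_in())"
```

```text
the job is handed in; nothing more can be done
None
```

I set all four plugs upright in their matching pockets, let go of everything and left the flanges untouched, then handed in at about 33 s; the hand-in returned no verdict.

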